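Clear the swing, draw the sagging bolt, hold the guard gate ajar

TASK

The red marker is standing in the way of the conveyor guard's gate: first stand it in the blue pen cup and let go of it. Then take the bolt's black ball, lift the sagging bolt so that its collar clears the keeper's bent-up lip while you draw it fully back (do not wrench it through), and swing the gate about 30 degrees open towards you. It springs shut by itself, so finish while still holding it steadily ajar for me to reach in; leave everything else on the bench where it is.

Things in the scene. Friction and masses are not known exactly. Their poses are not given: they have to be found in the camera images.
- guard: Fixed aluminium guard round a short green belt conveyor. Origin on the bench under the gate plane, x into the machine (away from the robot), y left along the shut gate, z up. Posts 30 mm square, 220 mm high, at y = -191 mm (hinge) and +161 mm (latch, keeper on its front). Gate 30 mm thick about x = 0, 25 to 200 mm high. Only keeper and bolt stand out towards the robot, by 50 mm
- gate (a joint): Swing of the gate, rad: 0 shut, grows as its free (left) edge comes towards the robot, stop at 1.5. A spring hinge shuts it: 0.45 N m when shut, 0.25 N m more at 0.5 rad
- gate_hinge (a point): Point on the gate's vertical hinge axis at the right end of the gate, 200 mm above the bench (guard frame 0, -173)
- stile_top (a point): Middle of the top of the gate's free stile (30 mm square aluminium bar), 299 mm from the hinge axis, 200 mm above the bench
- bolt_swivel (a joint): Lift of the barrel bolt, rad: 0 sagging (its rest, nose 0.05 rad below level), 0.10 fully lifted. Its steel base plate lies along the robot side of the gate's top rail held by one tight screw at its rear end, 138 mm from the hinge axis, 185 mm above the bench; it swivels about that screw and drops again by its own weight (about 2 N felt at the ball)
- bolt (a joint): Draw of the bolt rod, m: 0 fully home, 0.055 fully drawn back (towards the hinge, that is along -y of the guard while the gate is shut). Starts between 0 and 0.006; light friction, about 1 N. The keeper holds the gate until it is drawn about 0.035
- bolt_ball (a point): Centre of the bolt's black ball knob, 26 mm in diameter, on an upright 8 mm steel stem, 29 mm in front of the gate's middle plane; about 234 mm above the bench when sagging, 118 mm along the rod from the swivel screw and 55 mm above the rod; free all round and above. Lifted 1 mm it lifts the collar 1.7 mm; it rises 12 mm at most, and moves 5 mm towards the hinge as it does
- bolt_collar (a point): Centre of the brass collar (26 mm in diameter, 10 mm long) at the nose of the 10 mm steel rod, inside the keeper when the bolt is home; 205 mm along the rod from the swivel screw
- keeper_lip (a point): Top edge of the bent-up steel lip, 34 mm wide, 4 mm thick, at the gate side of the keeper (an open-topped trough on the latch post). With the bolt home and sagging the collar hangs 4 to 11 mm beyond it and reaches 7 mm below its edge, so it catches when pulled. The ball lifted 7 to 10 mm carries it over; the collar is past the lip when the bolt is drawn 0.030
- marker_mid (a point): Centre (half-way up) of the red and white marker, a straight round stick 21 mm in diameter and 140 mm long, 30 g, standing upright on its flat red cap on the bench in front of the gate; own z axis along it
- marker: The same marker; origin at the middle of its flat foot (the cap), z up along it
- marker_foot (a point): Middle of the marker's flat foot, 70 mm below its centre
- cup: Blue pen cup, empty, round, 70 mm outside and 64 mm inside diameter, 95 mm high, floor 6 mm thick, 0.2 kg; origin at the centre of its underside; stands loose on the bench to the left or the right of the gate
- cup_rim (a point): Centre of the cup's mouth, 95 mm above the bench
- tape: Roll of brown tape lying flat, 100 mm across, 45 mm high; origin at the centre of its underside; to be left alone
- lidded_tub: Clear square tub with a red lid, 77 mm square, 94 mm high; origin at the centre of its underside; to be left alone
- bench_tub: Open clear square tub, 72 mm square, 75 mm high, on the bench at the left; origin at the centre of its underside; to be left alone
- glue_bottle: White bottle with a yellow cap, 40 mm across, 94 mm high; origin at the centre of its underside; to be left alone
Things that resemble listed ones, but are neither listed nor needed, are in the scene too. Of the things that look like the marker, the smaller one is meant. Several things have the shape of the cup; the one meant has the colours described above.

How it is judged:
By the outcome, as a careful person would: the job done as asked, in the order asked, and still so for the second after the job is handed in, while the arm keeps its last pose, push and grip.
It also fails if it takes over 54 s, if anything falls off the work surface, if the arm or the gripper's body presses on something with over 40 N, if the wrist force passes 120 N, or if a joint passes its speed limit or range.

ROBOT

A 6-joint arm with a two-finger parallel gripper is mounted at the origin on the work surface. World frame = base frame: x ahead of the robot, y to its left, z up, the work surface at z = 0. Lengths are in m, angles in rad, forces in N, time in s.
With the tool pointing down it reaches from about 0.35 to 0.975 m from the base axis. Payload 4.9 kg.
Tool frame: the origin (TCP) lies on the mounting face of the last link; the fingertips stand 173 mm ahead of it and the grasp point (between the pads) lies 155 mm ahead of it; x points along the fingers, z is the direction in which the jaws open and shut, and the axes are right-handed (so a half turn about x gives the same grasp; the last joint's range is limited). The gripper opens to 85 mm and grips with 20 to 120 N. Pads are 22 mm wide; open, the fingers measure 114 mm over their backs; the gripper's body (76 mm by 85 mm) begins 54 mm behind the grasp point. The pads swing forward as they close: fully open they stand 13 mm farther back than shut.
Start: joints at [-1.24, 0.053, 1.613, -0, 1.476, -0.119], TCP at [0.272, -0.563, 0.405] pointing down, gripper open.
Joint ranges: [-3.01, 3.01], [-1.01, 2.22], [0.06, 2.58], [-1.02, 4.17], [0.09, 2.62], [-3.14, 3.14]. Speed limits (rad/s): [2.57, 2.57, 3.14, 3.14, 3.14, 3.14].

INTERFACE

Orientations are given as a rotation vector (axis times angle).
In Python, from station import get_obs, get_image, get_calibration, finish_job, look_for, masks_of, tip_of gives the robot as it stands.
- The arm moves only by the tool carry_out, never from a script. Its argument "increments" is a list of rows, each a list of 3 entries, a list of its own where there are three numbers: the turn, a rotation vector about the world's x, y, z in units of 0.1 rad (1.0 is 0.1 rad), then the shift along the world's x, y, z in units of 20 mm (1.0 is 20 mm), then the opening, from 0 (shut) to 1 (fully open). A call has 1 to 8 rows; each row shifts and turns the pose as measured when the row begins; what a row does not reach is not made up. A row lasts 1/10 s, in which the tool goes at most 50 mm and 8.59 degrees, less where a joint would pass 70% of its speed; a pose out of reach is approached as far as the arm can. A call with a number of a shift or a turn outside -1 to 1 is refused whole. A call with a gripper value outside its range is refused whole. The fingers move at their own pace and stop on an object; "squeeze" is the grip in N (left out, the last holds). Time passes only in rows, so rows that do not move let the fingers close. It gives the time, the measured TCP pose, the force and the opening at its end, in the units of the state.
- get_obs(): the state, without advancing time (a new reading comes with each control period).
- get_image(name): name is "scene" or "top" or "wrist"; returns (picture, depth): 420x560x3 uint8, blue, green, red; 420x560 float32, m along the optical axis (not along the pixel's ray), 0 where there is no reading.
- get_calibration(name): a dict with "fx", "fy", "cx", "cy" (pixels), "k1" (the pictures are not rectified: a ray, as slopes to the right and down, at radius r is drawn at 1 + k1 r^2 times it, then the intrinsics apply), "position" and "orientation" of the camera in the world. Camera axes: x right, y down, z forward; pixel columns grow to the right and rows downward; lengths in m; the calibration is good to about 2 mm. A picture is of the moment at which its call begins: read the wrist's pose just before it. get_calibration takes no time and is no camera call; for the wrist camera it gives the pose at the moment of the call.
- finish_job(): hands the job in, once; it reports no verdict.
Trained networks look in the newest picture that a camera, given by its name, has taken for a name from the list of things; names that differ only in an ending like _2 or _b are one class to them, and where a whole thing is asked for, a point or a joint stands for the part that bears it (a point fixed in the world has none). Each returns a list of dicts, best first, with "p" (0 to 1); they miss things now and then, are a little off and sometimes report something else, mostly with a low value. They report only what shows in the picture. A call takes as long as a camera call. They do not tell look-alikes from the thing itself.
- look_for(camera, query): "centre" ([column, row] in pixels, amid what is visible of it).
- masks_of(camera, query): "region" (420x560 bool, what is visible of it) and "centre" ([column, row] in pixels, amid what is visible of it).
- tip_of(camera, query): "centre" ([column, row] in pixels: a listed point, or the origin of a listed thing).
The state is a dict: "t": time; "q": joint angles; "dq": joint speeds; "effort": joint torques, N m; "tool_pos": TCP position; "tool_rot": TCP orientation; "contact_force": force on the tool from outside, world axes, zero at the start; "wrist_torque": the same for the moment, N m; "opening": finger opening in m.
Only numpy, scipy, OpenCV 4.12 (cv2) and the standard library are available. Lean on these libraries where they do the work, as an engineer would, in place of code of your own. Each camera call takes 0.05 s, during which the arm holds its last target.

## Working session

There is one attempt and no reset: what is moved stays moved. The work goes in short steps, Python scripts to look and compute and a tool call to move; the robot and the scene stay as the last step left them, time stands still between calls to the robot, and variables do not carry over. Pictures are saved under pics/ and viewed, and the job is handed in when it is done.

Besides the shell and the picture viewer there is one more tool, called as name(argument=value, ...), one argument or row to a line, values as JSON. carry_out: Moves the arm, as the interface text tells. Shifts and turns lie within -1 to 1; 1 stands for 20 mm of shift or 0.1 rad of turn. Its arguments: {"type":"object","properties":{"increments":{"type":"array","items":{"type":"array"}},"squeeze":{"type":"number"}},"required":["increments"]}

```bash
ls; mkdir -p pics; cat > h.py <<'E'
import numpy as np, cv2
from scipy.spatial.transform import Rotation as R
from station import *
def rot(o):
    o=np.array(o,float)
    if o.shape==(3,3): return o
    if o.size==3: return R.from_rotvec(o).as_matrix()
    return R.from_quat(o).as_matrix()
def ray(c,px):
    K=np.array([[c['fx'],0,c['cx']],[0,c['fy'],c['cy']],[0,0,1.]])
    u=cv2.undistortPoints(np.array([[px]],float),K,np.array([c['k1'],0,0,0,0.]))[0,0]
    return np.array([u[0],u[1],1.])
def p3(c,px,d):
    return rot(c['orientation'])@(ray(c,px)*d)+np.array(c['position'])
def atz(c,px,z):
    r=rot(c['orientation'])@ray(c,px);p=np.array(c['position'])
    return p+r*(z-p[2])/r[2]
def proj(c,P):
    q=rot(c['orientation']).T@(np.array(P)-np.array(c['position']))
    x,y=q[0]/q[2],q[1]/q[2];f=1+c['k1']*(x*x+y*y)
    return np.array([c['fx']*x*f+c['cx'],c['fy']*y*f+c['cy']])
E
python3 - <<'E'
from h import *
for n in ['scene','top']:
    c=get_calibration(n);print(n,c)
    im,d=get_image(n);cv2.imwrite(f'pics/{n}0.png',im);np.save(f'pics/{n}0.npy',d)
    for q in ['marker_mid','marker_foot','cup_rim','bolt_ball','gate_hinge','stile_top','keeper_lip','bolt_collar','guard']:
        print(q,[(np.round(x['centre']).tolist(),round(x['p'],2)) for x in tip_of(n,q)[:4]])
print(get_obs())
E
```

```text
pics
scene {'fx': 448.97619276884296, 'fy': 448.97619276884296, 'cx': 282.402394711326, 'cy': 208.39476633797364, 'k1': -0.11411539879137707, 'position': array([ 1.13095624, -0.4435077 ,  1.06605213]), 'orientation': array([-2.22268533, -1.05438454,  0.42537908])}
marker_mid [([236.0, 212.0], 0.95), ([256.0, 230.0], 0.64)]
marker_foot [([240.0, 232.0], 0.92), ([257.0, 247.0], 0.82), ([310.0, 217.0], 0.4)]
cup_rim [([159.0, 280.0], 0.96), ([125.0, 313.0], 0.69), ([329.0, 221.0], 0.55), ([324.0, 166.0], 0.29)]
bolt_ball [([310.0, 213.0], 0.77), ([340.0, 194.0], 0.7), ([254.0, 249.0], 0.55)]
gate_hinge [([234.0, 281.0], 0.92), ([312.0, 214.0], 0.38)]
stile_top [([330.0, 222.0], 0.76)]
keeper_lip [([326.0, 217.0], 0.65), ([339.0, 196.0], 0.63)]
bolt_collar [([339.0, 213.0], 0.84)]
guard [([293.0, 289.0], 0.98)]
top {'fx': 510.0078250130212, 'fy': 510.0078250130212, 'cx': 279.83142992316465, 'cy': 210.2119351355965, 'k1': -0.19453787184342802, 'position': array([0.23757529, 0.06352637, 1.44421831]), 'orientation': array([-2.13316402,  2.13561117, -0.22461773])}
marker_mid [([302.0, 254.0]
[... 345 characters left out ...]
ollar [([240.0, 161.0], 0.88)]
guard [([300.0, 170.0], 0.8)]
{'t': 1.0, 'q': array([-1.24000451e+00,  5.26762985e-02,  1.61288574e+00, -2.35244264e-05,
        1.47599518e+00, -1.19000076e-01]), 'dq': array([ 0.0019072 ,  0.00052387, -0.00045938, -0.00100502,  0.00086443,
        0.00231221]), 'effort': array([-9.02475313e-04, -3.93696535e+01, -3.70473790e+01, -1.21340736e-04,
        4.72063275e-04,  8.77936710e-07]), 'tool_pos': array([ 0.27172867, -0.5628202 ,  0.40472681]), 'tool_rot': array([ 0.87179325,  1.3890271 , -0.87185965]), 'contact_force': array([0.71245883, 0.25264005, 0.04918893]), 'wrist_torque': array([ 0.02249932, -0.00975254,  0.0273781 ]), 'opening': 0.08526028125072288}
```

View pics/scene0.png

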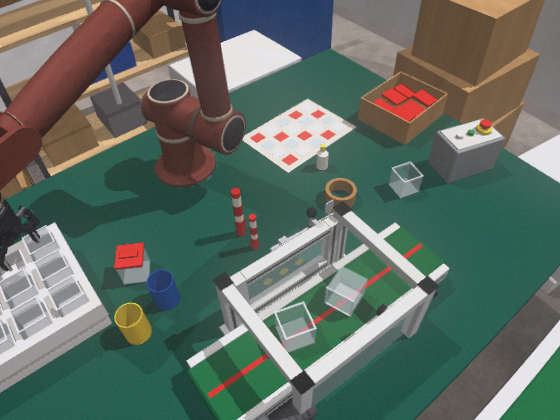

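View pics/top0.png

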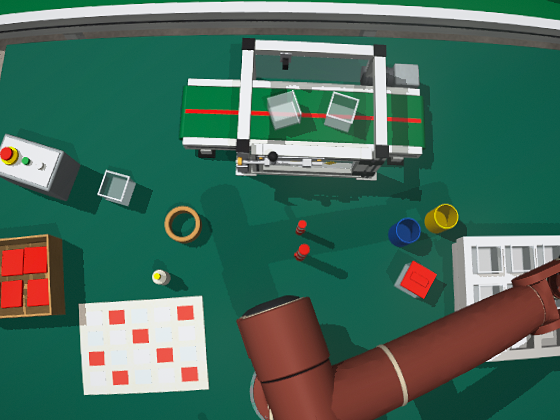

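```bash
python3 - <<'E'
import cv2
a=cv2.imread('pics/scene0.png');b=cv2.imread('pics/top0.png')
cv2.imwrite('pics/sc1.png',cv2.resize(a[140:340,100:360],None,fx=3,fy=3,interpolation=2))
cv2.imwrite('pics/tc1.png',cv2.resize(b[110:310,200:460],None,fx=3,fy=3,interpolation=2))
E
```

```text
(no output)
```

View pics/sc1.png

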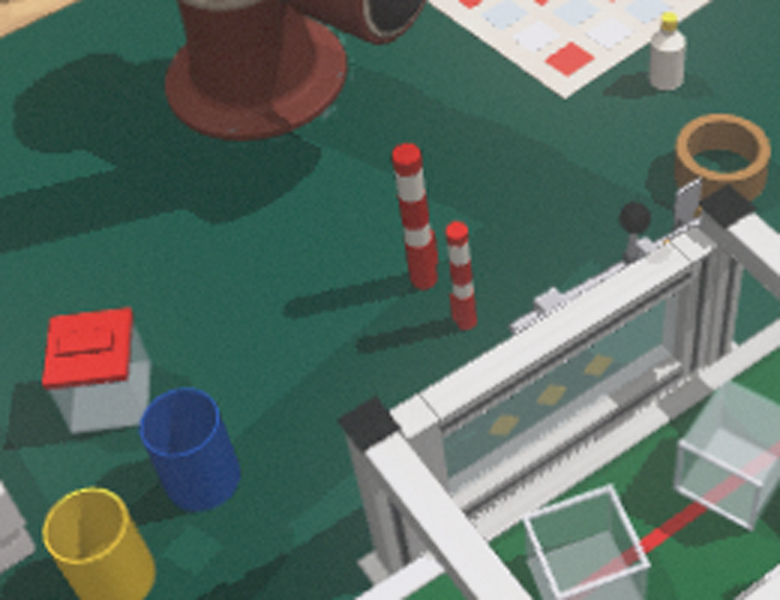

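View pics/tc1.png

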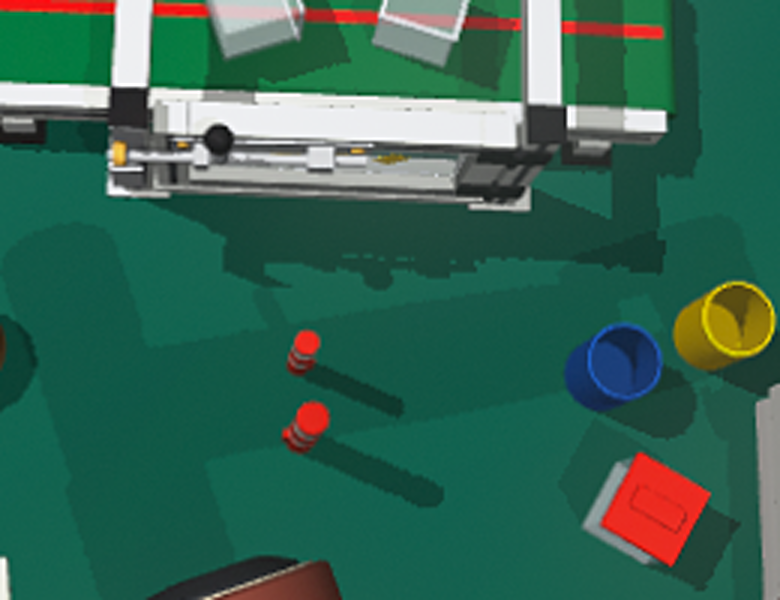

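Sticks: scene (238,213)/top (302,250) is the larger, scene (254,232)/top (301,226) the smaller and nearer the gate, so that one is the marker. Cups: blue at top (409,230), yellow at (443,217); the blue one is meant. The crops confirm both choices.

```bash
python3 - <<'E'
from h import *
T=get_calibration('top');S=get_calibration('scene');s=np.load('pics/scene0.npy');t=np.load('pics/top0.npy')
r=lambda v:np.round(v,4).tolist()
def tc(x,y): return (200+x/3,110+y/3)
def sc(x,y): return (100+x/3,140+y/3)
print('marker top@.14 T',r(atz(T,tc(306,342),.14)),'S',r(atz(S,sc(457,231),.14)))
print('marker foot S',r(atz(S,sc(464,322),.0)))
print('big top T z.2',[ (z,r(atz(T,tc(313,418),z)),r(atz(S,sc(407,157),z))) for z in (.17,.19,.21)])
print('cup rim',r(atz(T,tc(625,363),.095)),r(atz(S,sc(180,424),.095)))
print('ball',r(atz(T,tc(217,138),.234)),r(atz(S,sc(635,218),.234)))
for n,c,d,px in [('T',T,t,tc(217,138)),('S',S,s,sc(635,218))]:
    v,u=int(round(px[1])),int(round(px[0])); dd=d[v-1:v+2,u-1:u+2]; print(n,dd.min(),r(p3(c,px,np.median(dd))))
# gate top rail z=.2: corners; posts z .22
print('post latch black', r(atz(T,tc(130,107),.22)), r(atz(S,sc(728,207),.22)))
print('post hinge black', r(atz(T,tc(544,125),.22)), r(atz(S,sc(370,422),.22)))
print('tub lid',r(atz(T,tc(655,508),.094)))
E
```

```text
marker top@.14 T [0.4469, -0.0253, 0.14] S [0.4498, -0.0229, 0.14]
marker foot S [0.4466, -0.0241, 0.0]
big top T z.2 [(0.17, [0.3776, -0.0284, 0.17], [0.3696, -0.0189, 0.17]), (0.19, [0.3754, -0.027, 0.19], [0.3866, -0.0284, 0.19]), (0.21, [0.3732, -0.0256, 0.21], [0.4036, -0.0378, 0.21])]
cup rim [0.4345, -0.3189, 0.095] [0.4401, -0.3154, 0.095]
ball [0.6017, 0.0524, 0.234] [0.6011, 0.055, 0.234]
T 1.240649 [0.5979, 0.0526, 0.2468]
S 0.0 [0.6069, 0.0495, 0.2432]
post latch black [0.6329, 0.1251, 0.22] [0.6329, 0.1314, 0.22]
post hinge black [0.6196, -0.224, 0.22] [0.6177, -0.2196, 0.22]
tub lid [0.3028, -0.3415, 0.094]
```

```bash
python3 - <<'E'
from h import *
o=get_obs();print(np.round(rot(o['tool_rot']),3),o['tool_pos'])
Z=rot(o['tool_rot'])[:,2]; print(np.arctan2(Z[1],Z[0]))
print(get_calibration('wrist')['position'],np.round(rot(get_calibration('wrist')['orientation']),2))
E
```

```text
[[-0.     0.901  0.435]
 [-0.     0.435 -0.901]
 [-1.    -0.     0.   ]] [ 0.27172867 -0.5628202   0.40472681]
-1.1210022053056294
[ 0.334886   -0.53267759  0.37392886] [[ 0.44 -0.86 -0.25]
 [-0.9  -0.42 -0.12]
 [-0.    0.28 -0.96]]
```

carry_out(
  increments=[
    [[0,0,-0.56],[0.33,1,0],1],
    [[0,0,-0.56],[0.33,1,0],1],
    [[0,0,-0.56],[0.33,1,0],1],
    [[0,0,-0.56],[0.33,1,0],1],
    [[0,0,-0.56],[0.33,1,0],1],
    [[0,0,-0.56],[0.33,1,0],1],
    [[0,0,-0.56],[0.33,1,0],1],
    [[0,0,-0.56],[0.33,1,0],1],
  ],
)

```text
t: 1.8
tool_pos: [0.3247, -0.399, 0.4047]
tool_rot: [1.224, 1.199, -1.225]
contact_force: [0.4, 0.0, 0.0]
opening: 0.0854
```

carry_out(
  increments=[
    [[0,0,0],[0.33,1,0],1],
    [[0,0,0],[0.33,1,0],1],
    [[0,0,0],[0.33,1,0],1],
    [[0,0,0],[0.33,1,0],1],
    [[0,0,0],[0.33,1,0],1],
    [[0,0,0],[0.33,1,0],1],
    [[0,0,0],[0.33,1,0],1],
    [[0,0,0],[0.33,1,0],1],
  ],
)

```text
t: 2.6
tool_pos: [0.3787, -0.2319, 0.4059]
tool_rot: [1.225, 1.194, -1.225]
contact_force: [0.1, -0.4, 0.1]
opening: 0.0855
```

carry_out(
  increments=[
    [[0,0,0],[0.33,1,0],1],
    [[0,0,0],[0.33,1,0],1],
    [[0,0,0],[0.33,1,0],1],
    [[0,0,0],[0.33,1,0],1],
    [[0,0,0],[0.33,1,0],1],
    [[0,0,0],[0.33,1,0],1],
    [[0,0,0],[0.33,1,0],1],
    [[0,0,0],[0.33,1,0],1],
  ],
)

```text
t: 3.4
tool_pos: [0.4323, -0.0646, 0.4075]
tool_rot: [1.226, 1.189, -1.224]
contact_force: [0.5, -0.3, 0.1]
opening: 0.0854
```

```bash
python3 - <<'E'
from h import *
o=get_obs();A=rot(o['tool_rot']);print(np.round(A,3),o['tool_pos'],np.arctan2(A[1,2],A[0,2]))
c=get_calibration('wrist');im,d=get_image('wrist');cv2.imwrite('pics/w1.png',im)
for q in ['marker_mid','marker_foot','marker']:
    print(q,[(np.round(x['centre']).tolist(),round(x['p'],2)) for x in tip_of('wrist',q)[:4]])
print(proj(c,[.448,-.024,.14]),proj(c,[.448,-.024,.0]))
E
```

```text
[[ 0.007  1.    -0.023]
 [-0.005 -0.023 -1.   ]
 [-1.     0.007  0.005]] [ 0.43234828 -0.06457984  0.40745904] -1.5940958105128484
marker_mid [([238.0, 186.0], 0.66), ([236.0, 260.0], 0.57)]
marker_foot [([241.0, 173.0], 0.62), ([242.0, 230.0], 0.57)]
marker [([248.0, 228.0], 0.8), ([238.0, 174.0], 0.67)]
[221.76097615 199.15839153] [241.32157334 171.93271167]
```

View pics/w1.png

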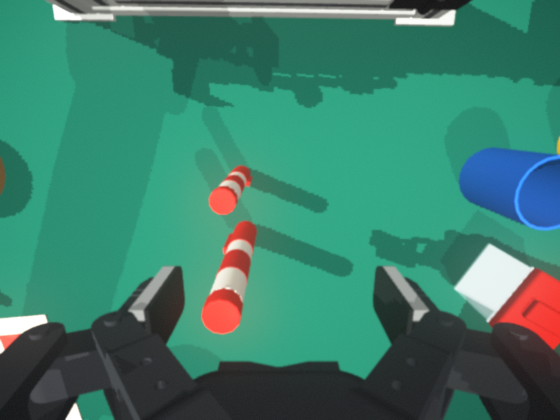

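carry_out(
  increments=[
    [[0,0,0],[0.4,1,0],1],
    [[0,0,0],[0.4,1,0],1],
    [[0,0,0],[0,0,0],1],
    [[0,0,0],[0,0,-0.8],1],
    [[0,0,0],[0,0,-0.8],1],
  ],
)

```text
t: 4.1
tool_pos: [0.4483, -0.0291, 0.3763]
tool_rot: [1.228, 1.18, -1.227]
contact_force: [-0.7, 1.0, 0.2]
opening: 0.0854
```

```bash
python3 - <<'E'
from h import *
o=get_obs();A=rot(o['tool_rot']);print(o['tool_pos'],o['tool_pos']+.155*A[:,0])
E
```

```text
[ 0.44830797 -0.02912066  0.37630423] [ 0.45000717 -0.03063312  0.22132092]
```

carry_out(
  increments=[
    [[0.1,0.11,0],[0.05,0.3,-0.8],1],
    [[0,0,0],[0,0,-0.9],1],
    [[0,0,0],[0,0,-0.9],1],
    [[0,0,0],[0,0,-0.9],1],
    [[0,0,0],[0,0,-0.9],1],
    [[0,0,0],[0,0,-0.5],1],
  ],
)

```text
t: 4.7
tool_pos: [0.4455, -0.026, 0.2656]
tool_rot: [1.233, 1.203, -1.243]
contact_force: [-0.3, -0.9, -0.5]
opening: 0.0856
```

```bash
python3 - <<'E'
from h import *
o=get_obs();A=rot(o['tool_rot']);print(o['tool_pos'],o['tool_pos']+.155*A[:,0],o['contact_force'])
im,d=get_image('wrist');cv2.imwrite('pics/w2.png',im)
E
```

```text
[ 0.44549852 -0.02602224  0.26556253] [ 0.44375272 -0.02547816  0.11057332] [-0.33407938 -0.8994924  -0.49236498]
```

View pics/w2.png

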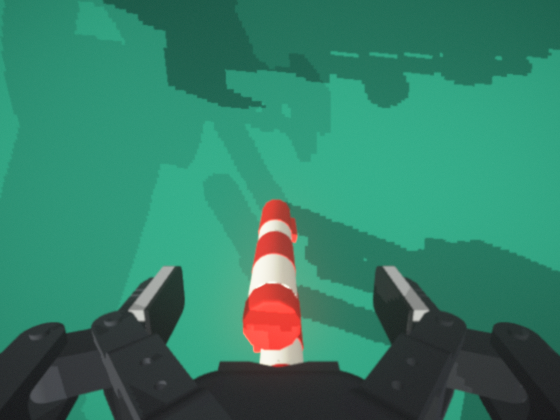

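carry_out(
  increments=[
    [[0,0,0],[0.15,0.1,0.3],1],
    [[0,0,0],[0,0,0],0],
    [[0,0,0],[0,0,0],0],
    [[0,0,0],[0,0,0],0],
    [[0,0,0],[0,0,0],0],
    [[0,0,0],[0,0,0],0],
    [[0,0,0],[0,0,0],0],
  ],
  squeeze=30,
)

```text
t: 5.45
tool_pos: [0.4493, -0.0244, 0.2736]
tool_rot: [1.235, 1.2, -1.242]
contact_force: [-0.5, -0.1, -0.6]
opening: 0.0202
```

carry_out(
  increments=[
    [[0,0,0],[0,0,0.5],0],
    [[0,0,0],[0,0,1],0],
    [[0,0,0],[0,0,1],0],
    [[0,0,0],[0,0,1],0],
    [[0,0,0],[0,0,1],0],
    [[0,0,0],[0,0,1],0],
    [[0,0,0],[0,-0.5,0.5],0],
    [[0,0,0],[0,-1,0],0],
  ],
)

```text
t: 6.25
tool_pos: [0.4478, -0.0539, 0.4021]
tool_rot: [1.232, 1.201, -1.239]
contact_force: [-0.2, 0.2, -0.3]
opening: 0.0202
```

carry_out(
  increments=[
    [[0,0,0],[-0.05,-1,0],0],
    [[0,0,0],[-0.05,-1,0],0],
    [[0,0,0],[-0.05,-1,0],0],
    [[0,0,0],[-0.05,-1,0],0],
    [[0,0,0],[-0.05,-1,0],0],
    [[0,0,0],[-0.05,-1,0],0],
    [[0,0,0],[-0.05,-1,0],0],
    [[0,0,0],[-0.05,-1,0],0],
  ],
)

```text
t: 7.05
tool_pos: [0.437, -0.2243, 0.4033]
tool_rot: [1.231, 1.2, -1.24]
contact_force: [0.4, 0.5, -1.4]
opening: 0.0203
```

```bash
python3 - <<'E'
from h import *
o=get_obs();A=rot(o['tool_rot']);print(o['tool_pos'],A[:,0],o['contact_force'],o['opening'])
im,d=get_image('wrist');cv2.imwrite('pics/w3.png',im)
c=get_calibration('wrist')
print(proj(c,[.437,-.317,.095]))
E
```

```text
[ 0.4370236  -0.22428365  0.4033093 ] [-8.50929971e-03  8.43098226e-04 -9.99963440e-01] [ 0.42108939  0.50434358 -1.35867905] 0.020332958004252326
[379.09525367 195.65390453]
```

View pics/w3.png

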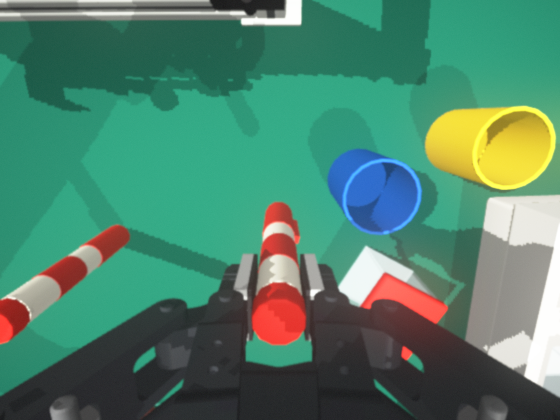

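carry_out(
  increments=[
    [[0,0,0],[0,-1,0],0],
    [[0,0,0],[0,-1,0],0],
    [[0,0,0],[0,-1,0],0],
    [[0,0,0],[0,-0.9,0],0],
    [[0,0,0],[0,-0.4,0],0],
    [[0,0,0],[0,0,0],0],
  ],
)

```text
t: 7.7
tool_pos: [0.4348, -0.3182, 0.4024]
tool_rot: [1.233, 1.199, -1.247]
contact_force: [0.5, 0.2, -1.3]
opening: 0.0202
```

```bash
python3 - <<'E'
from h import *
o=get_obs();A=rot(o['tool_rot']);print(o['tool_pos'],A[:,0],o['contact_force'],o['opening'])
im,d=get_image('wrist');cv2.imwrite('pics/w4.png',im)
c=get_calibration('wrist')
print(proj(c,[.437,-.317,.095]))
E
```

```text
[ 0.43478973 -0.31822898  0.40235802] [-0.01170333  0.00108437 -0.99993093] [ 0.4551453   0.18232398 -1.32512825] 0.020222337996903674
[276.96339908 196.40998986]
```

View pics/w4.png

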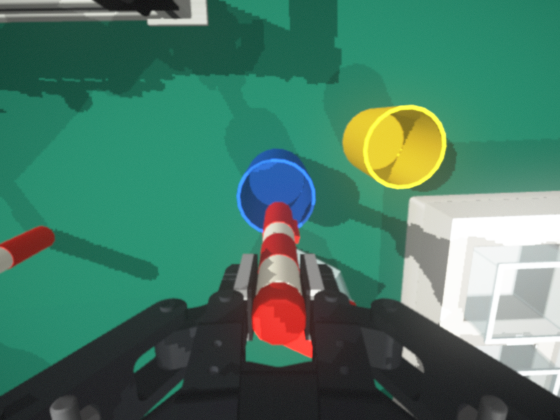

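carry_out(
  increments=[
    [[0,-0.12,0],[0.12,0.05,-0.5],0],
    [[0,0,0],[0,0,-1],0],
    [[0,0,0],[0,0,-1],0],
    [[0,0,0],[0,0,-1],0],
    [[0,0,0],[0,0,-1],0],
    [[0,0,0],[0,0,-0.5],0],
    [[0,0,0],[0,0,-0.3],0],
  ],
)

```text
t: 8.45
tool_pos: [0.4383, -0.3108, 0.291]
tool_rot: [1.238, 1.191, -1.228]
contact_force: [-0.9, -0.1, -0.4]
opening: 0.0206
```

carry_out(
  increments=[
    [[0,0,0],[0,-0.2,-0.3],0],
    [[0,0,0],[0,0,-0.2],0],
    [[0,0,0],[0,0,0],0],
  ],
)

```text
t: 8.75
tool_pos: [0.4386, -0.3145, 0.2804]
tool_rot: [1.237, 1.191, -1.227]
contact_force: [-0.2, 0.6, -0.1]
opening: 0.0203
```

carry_out(
  increments=[
    [[0,0,0],[0,0,-0.06],0],
    [[0,0,0],[0,0,0],0.5],
    [[0,0,0],[0,0,0],0.6],
    [[0,0,0],[0,0,0],0.6],
    [[0,0,0],[0,0,0],0.6],
  ],
)

```text
t: 9.25
tool_pos: [0.4394, -0.3155, 0.282]
tool_rot: [1.237, 1.185, -1.226]
contact_force: [-0.9, 0.2, 0.1]
opening: 0.0509
```

```bash
python3 - <<'E'
from h import *
o=get_obs();print(o['tool_pos'],o['contact_force'],o['opening'])
im,d=get_image('wrist');cv2.imwrite('pics/w5.png',im)
E
```

```text
[ 0.43941427 -0.31550906  0.28200613] [-0.8500143   0.21566969  0.1125472 ] 0.05094253861251513
```

View pics/w5.png

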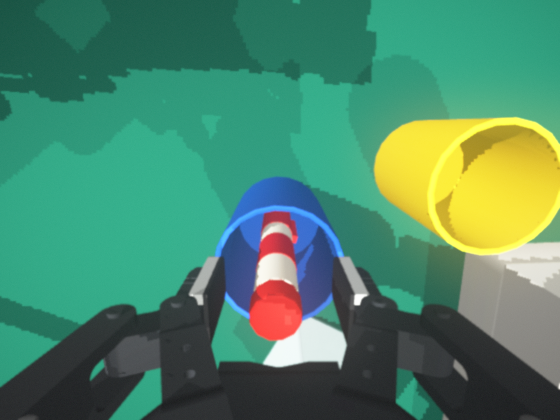

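carry_out(
  increments=[
    [[0,0,0],[0,0,0.5],0.6],
    [[0,0,0],[0,0,1],0.6],
    [[0,0,0],[0,0,1],0.6],
    [[0,0,0],[0,0,1],0.6],
    [[0,0,0],[0,0,1],0.8],
    [[0,0,0],[0,0,1],1],
    [[0,0,0],[0,0,1],1],
    [[0,0,0],[0,0,1],1],
  ],
)

```text
t: 10.1
tool_pos: [0.438, -0.3141, 0.4391]
tool_rot: [1.237, 1.189, -1.227]
contact_force: [-0.0, 0.1, 0.2]
opening: 0.0855
```

carry_out(
  increments=[
    [[0,0,0],[0,0.5,1],1],
    [[0,0,0.8],[0.43,1,0.5],1],
    [[0,0,0.8],[0.43,1,0],1],
    [[0,0,0.8],[0.43,1,0],1],
    [[0,0,0.8],[0.43,1,0],1],
    [[0,0,0.8],[0.43,1,0],1],
    [[0,0,0.8],[0.43,1,0],1],
    [[0,0,0.8],[0.43,1,0],1],
  ],
)

```text
t: 10.9
tool_pos: [0.4979, -0.16, 0.4843]
tool_rot: [0.806, 1.398, -0.789]
contact_force: [0.6, 0.4, -0.4]
opening: 0.0855
```

carry_out(
  increments=[
    [[0,0,1],[0.43,1,0],1],
    [[0,0,1],[0.43,1,0],1],
    [[0,0,1],[0.43,1,0],1],
    [[0,0,1],[0.43,1,0],1],
    [[0,0,1],[0.43,1,0],1],
    [[0,0,1],[0.43,1,0],1],
    [[0,0,1],[0.43,0.5,0],1],
  ],
)

```text
t: 11.6
tool_pos: [0.5587, -0.0226, 0.4915]
tool_rot: [0.245, 1.536, -0.216]
contact_force: [-0.5, -0.6, 0.1]
opening: 0.0852
```

```bash
python3 - <<'E'
from h import *
o=get_obs();A=rot(o['tool_rot']);print(o['tool_pos'],A[:,0],np.arctan2(A[1,2],A[0,2]),o['contact_force'],o['q'])
for n in ['wrist','scene']:
    im,d=get_image(n);cv2.imwrite(f'pics/{n}6.png',im)
E
```

```text
[ 0.55865755 -0.0226148   0.49149055] [ 0.02476728  0.01501865 -0.99958042] -0.2950276291742474 [-0.52458626 -0.58983438  0.06031301] [-0.1772282  -0.14741437  1.66353892  0.01916148  1.60372485  0.11842993]
```

View pics/wrist6.png

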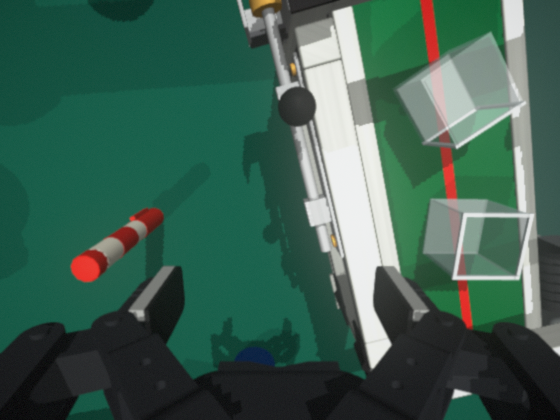

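View pics/scene6.png

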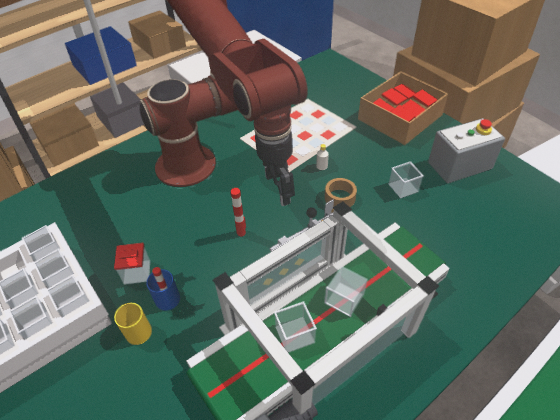

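```bash
python3 - <<'E'
from h import *
c=get_calibration('wrist'); print('proj',proj(c,[.601,.0535,.234]))
print('z=.234:',atz(c,(297,106),.234))
# tall stuff: keeper collar
for p in [(265,2),(258,32)]: print(atz(c,p,.18))
S=get_calibration('scene');T=get_calibration('top')
print(atz(S,(329,208),.23),atz(S,(329,205),.2))
a=cv2.imread('pics/wrist6.png');cv2.imwrite('pics/w6c.png',cv2.resize(a[0:260,200:400],None,fx=3,fy=3)[:600])
a=cv2.imread('pics/scene6.png');cv2.imwrite('pics/s6c.png',cv2.resize(a[170:270,260:380],None,fx=6,fy=6))
E
```

```text
proj [297.55893933 105.23281908]
z=.234: [0.60050003 0.05313609 0.234     ]
[0.60309924 0.13641786 0.18      ]
[0.59139691 0.11790199 0.18      ]
[0.61456293 0.1007766  0.23      ] [0.58836434 0.12740356 0.2       ]
```

View pics/w6c.png

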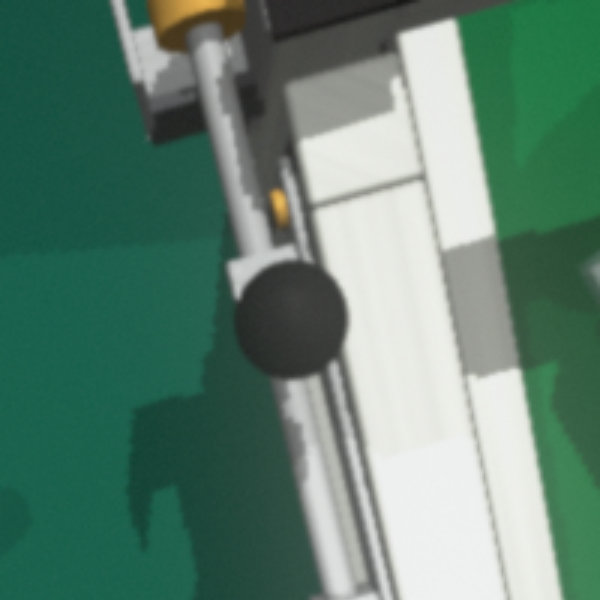

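View pics/s6c.png

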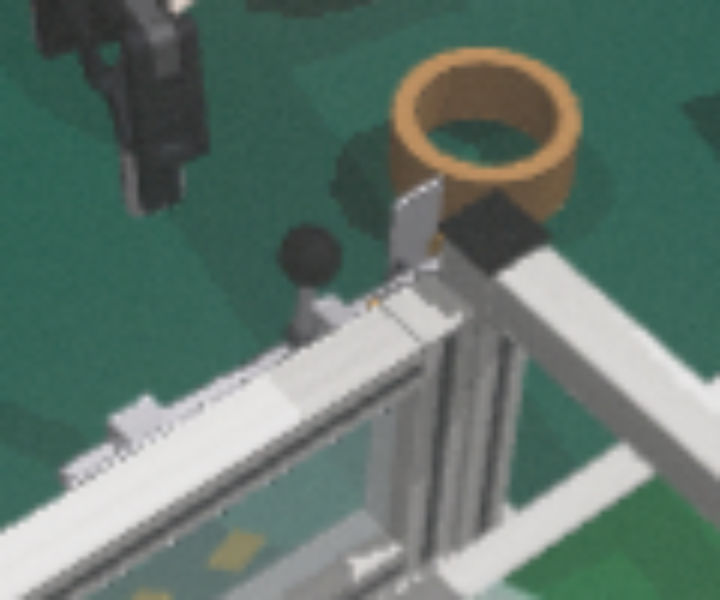

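carry_out(
  increments=[
    [[-0.05,0.08,0.65],[0.5,0.95,0],1],
    [[-0.05,0.08,0.65],[0.5,0.95,0],1],
    [[-0.05,0.08,0.65],[0.5,0.95,0],1],
    [[0,0,0.6],[0.5,0.95,0],1],
    [[0,0,0],[0,0,0],1],
  ],
)

```text
t: 12.2
tool_pos: [0.5985, 0.0522, 0.4939]
tool_rot: [0.038, 1.571, -0.04]
contact_force: [0.4, -0.1, -0.2]
opening: 0.0854
```

```bash
python3 - <<'E'
from h import *
o=get_obs();A=rot(o['tool_rot']);print(o['tool_pos'],A[:,0],np.arctan2(A[1,2],A[0,2]),o['contact_force'],o['tool_pos']+.155*A[:,0])
E
```

```text
[0.59851676 0.05224804 0.49390893] [-5.42254666e-04 -1.40944982e-03 -9.99998860e-01] -0.049981345197716354 [ 0.37752469 -0.06582781 -0.1922451 ] [0.59843271 0.05202958 0.33890911]
```

carry_out(
  increments=[
    [[0,0,0],[0.1,0.05,-0.7],1],
    [[0,0,0],[0,0,-1],1],
    [[0,0,0],[0,0,-1],1],
    [[0,0,0],[0,0,-1],1],
    [[0,0,0],[0,0,-0.8],1],
    [[0,0,0],[0,0,-0.3],1],
    [[0,0,0],[0,0,0],1],
  ],
)

```text
t: 12.9
tool_pos: [0.5976, 0.0469, 0.3915]
tool_rot: [0.05, 1.572, -0.057]
contact_force: [-0.0, 0.0, 0.2]
opening: 0.0853
```

```bash
python3 - <<'E'
from h import *
o=get_obs();A=rot(o['tool_rot']);print(o['tool_pos'],A[:,0],np.arctan2(A[1,2],A[0,2]),o['contact_force'],o['tool_pos']+.155*A[:,0])
im,d=get_image('wrist');cv2.imwrite('pics/w7.png',im)
im,d=get_image('scene');cv2.imwrite('pics/s7.png',cv2.resize(im[150:290,230:400],None,fx=4,fy=4))
E
```

```text
[0.59761094 0.04688399 0.39149956] [-0.00216008 -0.00451875 -0.99998746] -0.06827583321365441 [-0.03820137  0.01521546  0.20620664] [0.59727612 0.04618359 0.23650151]
```

View pics/w7.png

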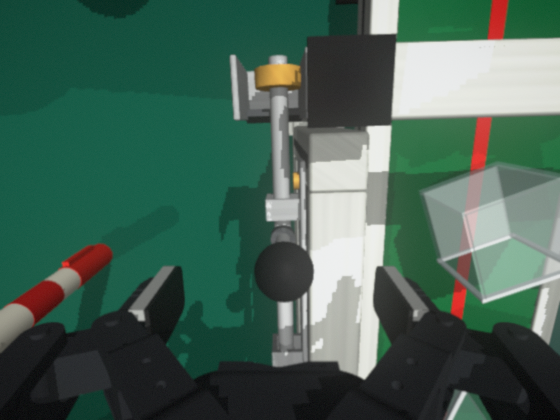

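View pics/s7.png

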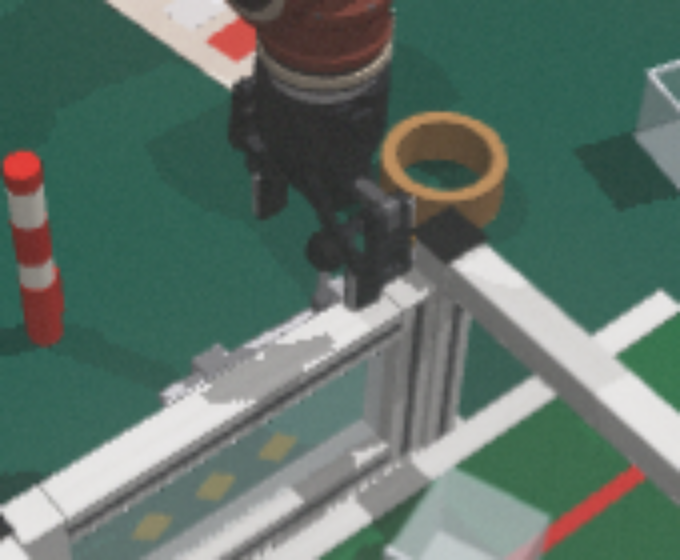

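carry_out(
  increments=[
    [[0,0,0.2],[0.16,0.33,-0.1],1],
    [[0,0,0],[0,0,0],1],
  ],
)

```text
t: 13.2
tool_pos: [0.6019, 0.054, 0.3934]
tool_rot: [0.033, 1.566, -0.04]
contact_force: [-0.1, -0.7, 0.0]
opening: 0.0853
```

carry_out(
  increments=[
    [[0,0,0],[-0.05,0,-0.15],1],
    [[0,0,0],[0,0,0],0],
    [[0,0,0],[0,0,0],0],
    [[0,0,0],[0,0,0],0],
    [[0,0,0],[0,0,0],0],
    [[0,0,0],[0,0,0],0],
    [[0,0,0],[0,0,0],0],
  ],
  squeeze=60,
)

```text
t: 13.9
tool_pos: [0.6003, 0.0548, 0.393]
tool_rot: [0.032, 1.569, -0.039]
contact_force: [-1.8, -0.3, 0.2]
opening: 0.0229
```

```bash
python3 - <<'E'
from h import *
o=get_obs();A=rot(o['tool_rot']);print(o['tool_pos'],A[:,0],np.arctan2(A[1,2],A[0,2]),o['contact_force'],o['opening'],o['tool_pos']+.155*A[:,0])
im,d=get_image('wrist');cv2.imwrite('pics/w8.png',im)
E
```

```text
[0.60031664 0.05480932 0.39297716] [ 0.00152301 -0.0046234  -0.99998815] -0.04530359599784755 [-1.80076812 -0.33131864  0.24706398] 0.02287284836159982 [0.60055271 0.0540927  0.23797899]
```

View pics/w8.png

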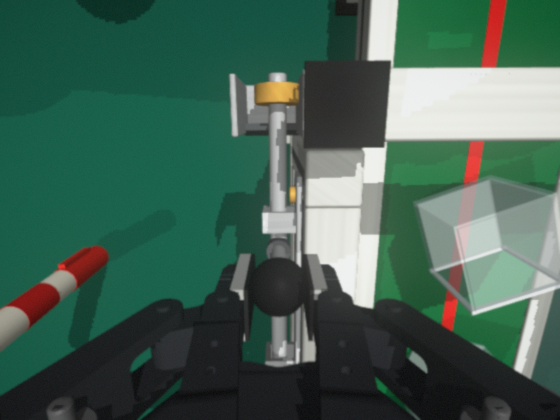

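carry_out(
  increments=[
    [[0,0,0],[0,-0.06,0.15],0],
    [[0,0,0],[0,-0.06,0.15],0],
    [[0,0,0],[0,-0.05,0.1],0],
    [[0,0,0],[0,0,0],0],
  ],
)

```text
t: 14.35
tool_pos: [0.6002, 0.0514, 0.3988]
tool_rot: [0.033, 1.571, -0.037]
contact_force: [-1.4, 0.5, -2.6]
opening: 0.0227
```

```bash
python3 - <<'E'
from h import *
o=get_obs();print(o['tool_pos'],o['contact_force'],o['wrist_torque'],o['opening'])
im,d=get_image('wrist');cv2.imwrite('pics/w9.png',im)
im,d=get_image('scene');cv2.imwrite('pics/s9.png',cv2.resize(im[170:270,280:380],None,fx=6,fy=6))
E
```

```text
[0.60015394 0.05144911 0.39876675] [-1.41186562  0.50438524 -2.56790676] [ 0.27007649 -0.00610176  0.11901179] 0.022725309620267947
```

View pics/w9.png

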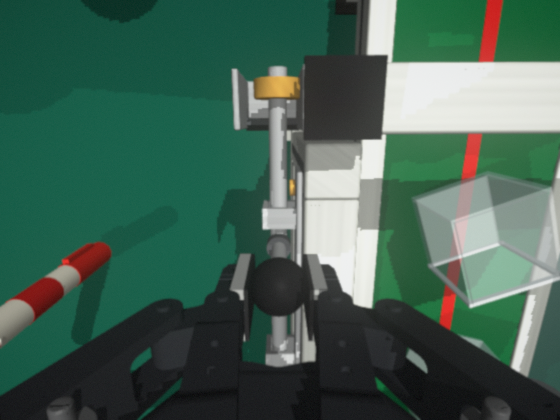

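View pics/s9.png

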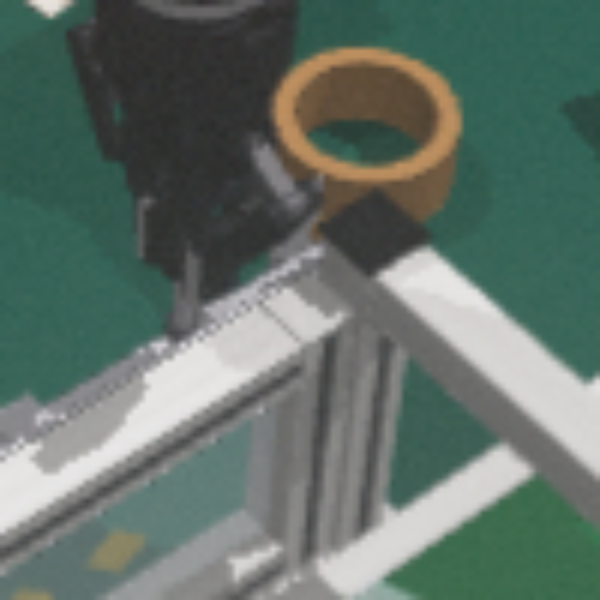

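carry_out(
  increments=[
    [[0,0,0],[0,-0.06,0.17],0],
    [[0,0,0],[0,0,0],0],
  ],
)

```text
t: 14.65
tool_pos: [0.6002, 0.0501, 0.4015]
tool_rot: [0.033, 1.571, -0.038]
contact_force: [-0.8, 1.3, -3.3]
opening: 0.0231
```

carry_out(
  increments=[
    [[0,0,0],[-0.02,-0.35,0.02],0],
    [[0,0,0],[-0.02,-0.35,0.02],0],
    [[0,0,0],[0,0,0],0],
  ],
)

```text
t: 14.95
tool_pos: [0.5994, 0.0351, 0.4021]
tool_rot: [0.033, 1.571, -0.037]
contact_force: [0.2, -0.8, -5.1]
opening: 0.0224
```

```bash
python3 - <<'E'
from h import *
o=get_obs();print(o['tool_pos'],o['contact_force'],o['wrist_torque'],o['opening'])
im,d=get_image('wrist');cv2.imwrite('pics/w10.png',im)
E
```

```text
[0.5993991  0.03509248 0.40210979] [ 0.18755122 -0.84137147 -5.13981287] [ 0.05637825 -0.07620822  0.07338474] 0.022432145121025142
```

View pics/w10.png

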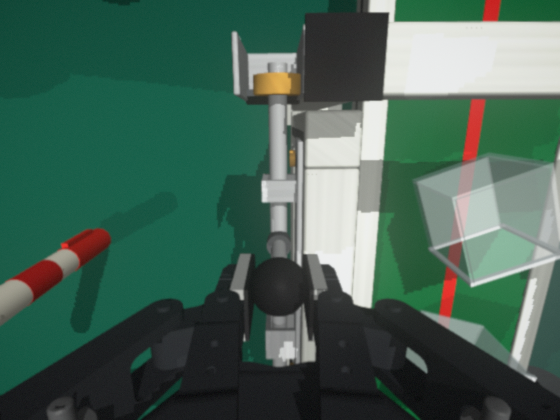

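carry_out(
  increments=[
    [[0,0,0],[-0.02,-0.4,0],0],
    [[0,0,0],[-0.02,-0.4,0],0],
    [[0,0,0],[-0.02,-0.4,0],0],
    [[0,0,0],[0,0,0],0],
  ],
)

```text
t: 15.4
tool_pos: [0.5982, 0.0091, 0.4016]
tool_rot: [0.033, 1.57, -0.037]
contact_force: [2.4, -0.5, -5.3]
opening: 0.0228
```

carry_out(
  increments=[
    [[0,0,0],[-0.02,-0.3,-0.03],0],
    [[0,0,0],[-0.02,-0.25,-0.03],0],
    [[0,0,0],[0,0,0],0],
  ],
)

```text
t: 15.7
tool_pos: [0.5975, -0.0032, 0.4003]
tool_rot: [0.034, 1.569, -0.037]
contact_force: [2.8, -0.6, -5.4]
opening: 0.0232
```

```bash
python3 - <<'E'
from h import *
o=get_obs();print(o['tool_pos'],o['contact_force'],o['wrist_torque'],o['opening'])
im,d=get_image('wrist');cv2.imwrite('pics/w11.png',im)
E
```

```text
[ 0.59752738 -0.0031963   0.40025456] [ 2.80628997 -0.6333401  -5.37463286] [ 0.17609353 -0.32164624  0.05206602] 0.0231906433585043
```

View pics/w11.png

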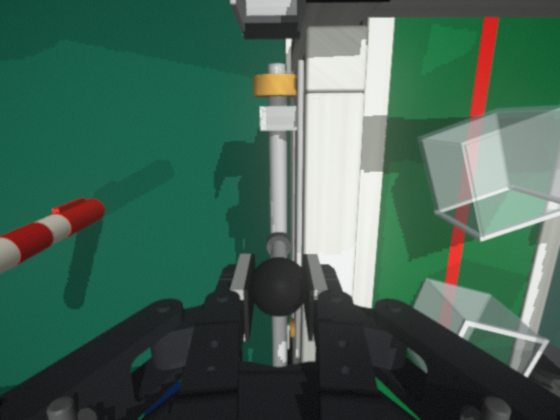

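carry_out(
  increments=[
    [[0,0,0],[0,-0.15,0],0],
    [[0,0,0],[0,-0.12,0],0],
    [[0,0,0],[0,0,0],0],
  ],
)

```text
t: 16.05
tool_pos: [0.5975, -0.0062, 0.4021]
tool_rot: [0.039, 1.569, -0.029]
contact_force: [2.1, -0.7, -6.7]
opening: 0.023
```

carry_out(
  increments=[
    [[0,0,0.66],[-0.65,-0.1,0],0],
    [[0,0,0.66],[-0.64,-0.14,-0.03],0],
    [[0,0,0.66],[-0.63,-0.18,-0.03],0],
    [[0,0,0.66],[-0.62,-0.22,0],0],
  ],
)

```text
t: 16.45
tool_pos: [0.5461, -0.018, 0.4008]
tool_rot: [-0.175, 1.562, 0.187]
contact_force: [3.1, -0.5, -5.4]
opening: 0.0228
```

```bash
python3 - <<'E'
from h import *
o=get_obs();A=rot(o['tool_rot']);print(o['tool_pos'],A[:,0],np.arctan2(A[1,2],A[0,2]),o['contact_force'],o['wrist_torque'],o['opening'])
g=o['tool_pos']+.155*A[:,0];v=g[:2]-[.6194,-.204];print(g,np.hypot(*v),np.arctan2(v[1],v[0])-1.6811)
im,d=get_image('wrist');cv2.imwrite('pics/w12.png',im)
E
```

```text
[ 0.54614214 -0.01800462  0.4007831 ] [ 7.32539735e-04  8.01774021e-03 -9.99967589e-01] 0.2308097669697904 [ 3.10774134 -0.4935088  -5.35251057] [ 0.09666168 -0.3228478  -0.14641898] 0.022750220079856952
[ 0.54625569 -0.01676187  0.24578812] 0.20101793253107209 0.26211524133770703
```

View pics/w12.png

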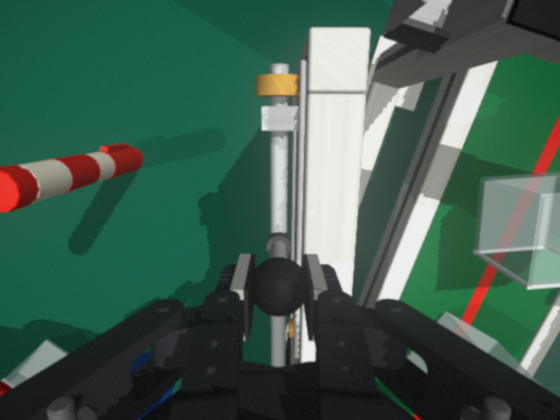

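carry_out(
  increments=[
    [[0,0,0.66],[-0.6,-0.29,-0.02],0],
    [[0,0,0.66],[-0.58,-0.32,0],0],
    [[0,0,0.66],[-0.56,-0.35,0],0],
    [[0,0,0.66],[-0.53,-0.38,0],0],
    [[0,0,0],[0,0,0],0],
  ],
)

```text
t: 17.0
tool_pos: [0.4985, -0.0448, 0.4005]
tool_rot: [-0.384, 1.534, 0.399]
contact_force: [2.5, 1.5, -5.7]
opening: 0.0223
```

```bash
python3 - <<'E'
from h import *
o=get_obs();A=rot(o['tool_rot']);print(o['tool_pos'],A[:,0],np.arctan2(A[1,2],A[0,2]),o['contact_force'],o['wrist_torque'],o['opening'],o['dq'])
g=o['tool_pos']+.155*A[:,0];v=g[:2]-[.6194,-.204];print(g,np.hypot(*v),np.arctan2(v[1],v[0])-1.6811)
for n in ['wrist','scene','top']:
    im,d=get_image(n);cv2.imwrite(f'pics/{n}13.png',im)
    if n=='top':
        c=get_calibration(n);print([(x['centre'],x['p'],atz(c,x['centre'],.2)) for x in tip_of(n,'stile_top')])
E
```

```text
[ 0.49848408 -0.04475676  0.40046493] [-0.0013822   0.0095869  -0.99995309] 0.4996202448542005 [ 2.49276433  1.51763952 -5.66106189] [ 0.31349482 -0.23344447 -0.13012408] 0.02234461824036358 [ 0.01442939  0.01634899 -0.01509034  0.02256181 -0.02623059  0.04269408]
[ 0.49826984 -0.04327079  0.2454722 ] 0.20126200001204353 0.5355158217990217
[([271.0, 207.7], 0.78, array([0.47826086, 0.05547864, 0.2       ]))]
```

View pics/wrist13.png

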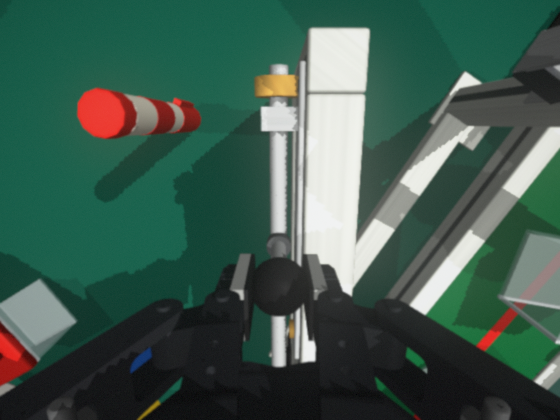

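View pics/scene13.png

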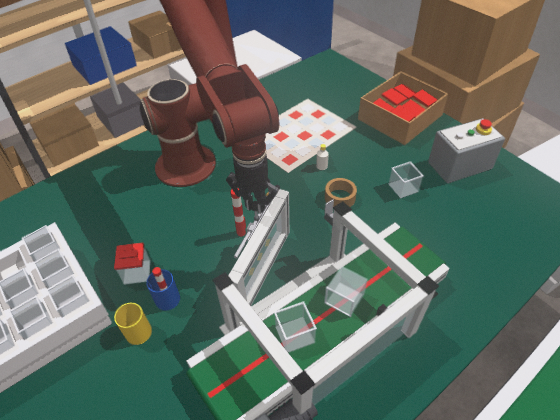

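View pics/top13.png

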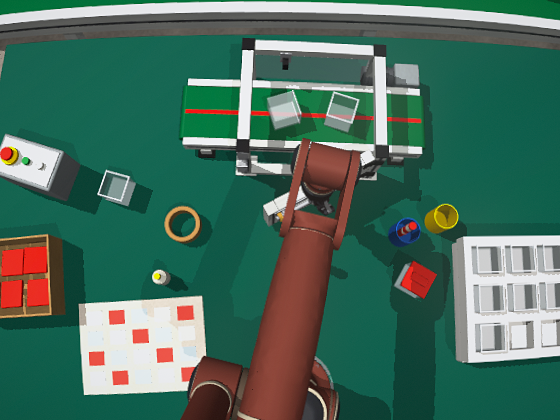

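carry_out(
  increments=[
    [[0,0,0],[0,0,0],0],
    [[0,0,0],[0,0,0],0],
    [[0,0,0],[0,0,0],0],
    [[0,0,0],[0,0,0],0],
    [[0,0,0],[0,0,0],0],
  ],
)

```text
t: 17.7
tool_pos: [0.5005, -0.0435, 0.4005]
tool_rot: [-0.383, 1.535, 0.399]
contact_force: [2.3, 0.2, -4.7]
opening: 0.0226
```

```bash
python3 - <<'E'
from h import *
o=get_obs();A=rot(o['tool_rot']);print(o['tool_pos'],o['contact_force'],o['opening'],abs(o['dq']).max())
g=o['tool_pos']+.155*A[:,0];v=g[:2]-[.6194,-.204];print(g,np.hypot(*v),np.arctan2(v[1],v[0])-1.6811)
im,d=get_image('wrist');cv2.imwrite('pics/w14.png',im)
a=cv2.imread('pics/scene13.png');cv2.imwrite('pics/s13c.png',cv2.resize(a[220:330,100:220],None,fx=5,fy=5))
E
```

```text
[ 0.50045677 -0.04347938  0.40046084] [ 2.31425047  0.20601561 -4.74797905] 0.022640938985338577 0.003858944061318326
[ 0.50012991 -0.04189301  0.2454693 ] 0.20125613556426708 0.5240143747104595
```

View pics/w14.png

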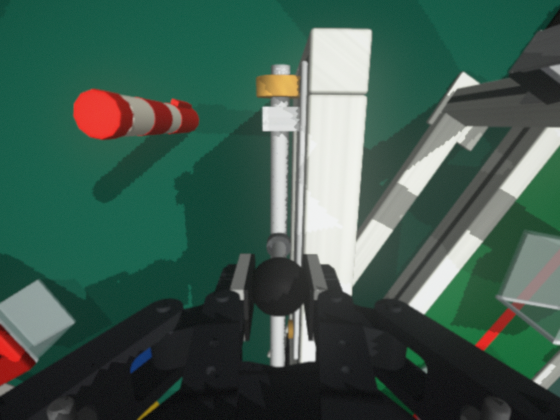

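View pics/s13c.png

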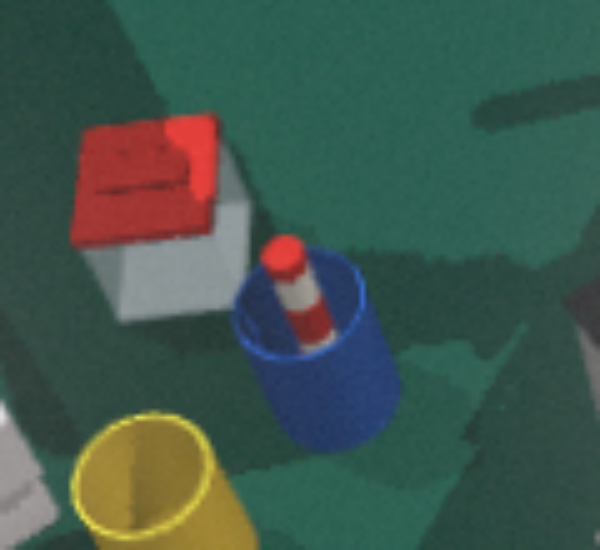

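The gate is steady at about 0.524 rad (30°), the ball is still centred in the grip at (278,286), and the marker stands in the blue cup, so I am handing in.

```bash
python3 -c "
from station import *
print(finish_job())
o=get_obs();print(o['t'],o['tool_pos'],o['contact_force'],o['opening'])"
```

```text
the job is handed in; nothing more can be done
None
the job is handed in; nothing more can be done
```

The job is handed in, at about 18 s of the 54 s allowed. The smaller red and white marker is standing in the blue cup, and the arm is holding the gate about 30° open.

- **Marker:** I set it down in the cup and let go. The last scene picture shows it standing there, and the cup, tub and larger stick appear where they were.
- **Bolt:** I lifted the ball about 8.5 mm, and the collar passed over the lip without catching. I then drew the bolt back until it met its stop, at the ball position calculated for a full draw. The contact force stayed below about 8 N in all the readings.
- **Gate:** The gripper position gives 0.524 rad (30°), with the arm nearly at rest. The free stile's top, found in the picture before the gate settled, gave 0.54 rad, against 0.536 from the gripper at that moment. The gate eased back about 0.01 rad while settling.
- **Ball grip:** The grip closed to 22.6 mm on the 26 mm ball, narrower than expected, but the pictures showed no slip.

No check failed. I tried to read the state once more after handing in, but it was no longer available, so the final second is not checked.

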